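# Put the big capacitors away and shut the drawer

## Task

First take the tall spray can out of the open drawer and stand it upright on the square steel tray. Then stand the two 70 mm tall capacitors from the mat upright in the drawer's row track, beside the one already there, so that the three make one side-by-side row, and push the drawer fully home until its catch snaps in. Knock nothing over and leave the other things where they are.

Things in the scene. Friction and masses are not known exactly. Their poses are not given: they have to be found in the camera images.
- drawer (a joint): how far the drawer is out, m: 0 fully home, 0.19 end of travel; about 0.165 at the start. Slides level along the unit's x axis (about 1.5 N friction). A sprung ball catch resists from 12 mm: about 7 N pushes over its hump at 5 to 6 mm, then it snaps home and holds. No protruding handle: push on its front
- deck_edge (a point): middle of the lower front edge of the top deck of the white bench-top drawer unit (fixed; 260 mm deep, 280 wide, 180 high), 165 mm above the bench; x points into the unit. The deck, 15 mm thick, juts out 25 mm beyond the closed drawer's front, so whatever pushes the drawer home must come in leaning, below this edge. Things on the deck reach 220 mm
- drawer_front (a point): centre of the outer face of the drawer's grey front panel; moves with the drawer. Panel 250 mm wide (y), 70 mm high, 10 mm thick, from 8 to 78 mm above the bench. x points into the unit, square to the panel: the direction in which the drawer closes
- row (a point): middle of the row track on the drawer's floor (14 mm above the bench); moves with the drawer. y along the track, x into the unit. Track between two ribs 60 mm apart (x = -0.030, +0.030), 15 mm high, 6 mm thick; 220 mm long between side walls 39 mm high. The front's outer face is at x = -0.052. At the start cap_c stands at y = +0.074 or -0.074 about, the spray can at the other
- cap_a: big can capacitor standing on the mat: upright cylinder, 46 mm in diameter, 70 mm tall, black sleeve, aluminium rims, two screw terminals 5 mm high on top; 100 to 210 g. Origin at the centre of its underside, z up along the can
- cap_b: second such capacitor on the mat, the same in every way
- cap_c: third such capacitor, already standing in the drawer's row track near one end; it stays in the row
- spray: spray can of contact cleaner: upright plain aluminium cylinder 54 mm in diameter, straight up to 140 mm, then a shoulder and a white cap, 165 mm tall in all; 175 to 350 g; stands in the row track at the other end from cap_c; too tall to pass under the deck. Grip it high (about 125 mm up) so that the gripper clears its cap. Origin at the centre of its underside
- tray: square shallow steel tray, fixed on the bench, 120 x 120 mm, rim 15 mm high, wall 4 mm, floor 4 mm thick; origin under its centre
- fat_cap: bystander: a wider, squat capacitor, 64 mm in diameter, 45 mm tall; origin at its underside
- spool: bystander: solder spool standing on its flange, 54 mm in diameter, 46 mm tall; origin at its underside
- driver: bystander: screwdriver lying on the mat
- board: bystander: green circuit board 100 x 75 mm with a finned heatsink, 32 mm high; origin under its centre
- brush: bystander: small brush lying at the mat's left
Not all that is in view belongs to the job. Leave any pink look-alike of the cap_b alone. What is shaped like the cap_a but green is not meant.

How it is judged:
By the outcome, as a careful person would: the job done as asked, in the order asked, and still so for the second after the job is handed in, with the robot touching nothing.
It also fails if it takes over 72 s, if anything falls off the work surface, if the arm or the gripper's body presses on something with over 40 N, if the wrist force passes 120 N, or if a joint passes its speed limit or range.

## Robot

A 6-joint arm with a two-finger parallel gripper is mounted at the origin on the work surface. World frame = base frame: x ahead of the robot, y to its left, z up, the work surface at z = 0. Lengths are in m, angles in degrees, forces in N, time in s.
With the tool pointing down it reaches from about 0.35 to 0.725 m from the base axis. Payload 4.3 kg.
Tool frame: the origin (TCP) lies midway between the tips of the shut fingers; the grasp point (between the pads) lies tcp_to_grasp behind it (tcp_to_grasp is the distance from the TCP to the grasp point, in m); x points along the fingers, y is the direction in which the jaws open and shut, and the axes are right-handed (so a half turn about x gives the same grasp; the last joint's range is limited). The gripper opens to 85 mm and grips with 20 to 120 N. Pads are 22 mm wide; open, the fingers measure 114 mm over their backs; the gripper's body (76 mm by 85 mm) begins 54 mm behind the grasp point. The pads swing forward as they close: fully open they stand 13 mm farther back than shut.
Start: joints at [-76.278, 21.618, 4.641, 73.018, 0, 83.68], TCP at [0.197, -0.54, 0.231] pointing down, gripper open.
Joint ranges: [-156.06, 156.06], [-48.1, 94.91], [-58.44, 69.94], [-101.28, 121.22], [-78.64, 73.56], [-180, 180]. Speed limits (degrees/s): [147.25, 147.25, 180, 180, 180, 180].

## Interface

Orientations are given as a 3x3 rotation matrix whose columns are the frame's x, y, z axes.
In Python, from rig import sense, camera, finish_job, tcp_to_grasp gives the robot as it stands. The module is installed in compiled form; this text tells all that it offers.
- The arm moves only by the tool servo_tool, never from a script. Its argument "rows" is a list of rows, each an object with "slide": the shift along the world's x, y, z in mm, a list of three; "delta_rot": the turn, a rotation vector about the world's x, y, z in rad, a list of three; "hand": the gripper's target within -1 to 1 (shut at 1, half-way at 0, fully open at -1). In form: [{"slide": [x, y, z], "delta_rot": [rx, ry, rz], "hand": hand}, ...]. A call has 1 to 12 rows; each row is the pose to reach, as a shift and turn from the pose commanded when the call began; what a row does not reach only later rows make up. A row lasts 1/8 s, in which the tool goes at most 62.5 mm and 10.7 degrees, less where a joint would pass 70% of its speed; a pose out of reach is approached as far as the arm can. A call with a gripper value outside its range is refused whole. The fingers move at their own pace and stop on an object; "newtons" is the grip in N (left out, the last holds). Time passes only in rows, so rows that repeat a pose let the fingers close. It gives the time, the measured TCP pose, the force and the opening at its end, in the units of the state.
- sense(): the state, without advancing time (a new reading comes with each control period).
- camera(name): name is "scene" or "top"; returns a dict with "pixels" (420x560x3 uint8, red, green, blue), "vfov" (degrees; the focal length in pixels is half the picture's height over the tangent of half this angle, whatever the lens; pixels are square), "cx", "cy" (the principal point, pixels), "k1" (the pictures are not rectified: a ray, as slopes to the right and down, at radius r is drawn at 1 + k1 r^2 times it, then the intrinsics apply), "R" (3x3) and "t" (3): a world point X has camera coordinates R X + t. Camera axes: x right, y down, z forward; pixel columns grow to the right and rows downward; lengths in m; the calibration is good to about 2 mm. A picture is of the moment at which its call begins. There is no depth.
- finish_job(): hands the job in, once; it reports no verdict.
The state is a dict: "time": time; "joint_pos": joint angles; "joint_vel": joint speeds; "effort": joint torques, N m; "tool_pos": TCP position; "tool_rot": TCP orientation; "wrist_force": force on the tool from outside, world axes, zero at the start; "ft_torque": the same for the moment, N m; "finger_gap": opening from 0.0 (shut) to 1.0 (fully open).
Only numpy, scipy, OpenCV 4.12 (cv2) and the standard library are available. Lean on these libraries where they do the work, as an engineer would, in place of code of your own. Each camera call takes 0.05 s, during which the arm holds its last target. There are 200 camera calls.

## Working session

There is one attempt and no reset: what is moved stays moved. The work goes in short steps, Python scripts to look and compute and a tool call to move; the robot and the scene stay as the last step left them, time stands still between calls to the robot, and variables do not carry over. Pictures are saved under pics/ and viewed, about 8 in all and at most 12, crops included, and the job is handed in when it is done.

Besides the shell and the picture viewer there is one more tool, called after "Request:" in YAML: its name, and indented under it one key for each argument. servo_tool: Moves the arm, as the interface text tells. Its arguments: {"type":"object","properties":{"rows":{"type":"array","items":{"type":"object","properties":{"slide":{"type":"array","items":{"type":"number"}},"delta_rot":{"type":"array","items":{"type":"number"}},"hand":{"type":"number"}}}},"newtons":{"type":"number"}},"required":["rows"]}

```bash
mkdir -p pics; cat > h.py <<'E'
import numpy as np, cv2
from rig import sense, camera, finish_job, tcp_to_grasp
def snap(n,tag):
    c=camera(n); cv2.imwrite(f'pics/{tag}.png',c['pixels'][:,:,::-1]); np.save(f'pics/{tag}.npy',c,allow_pickle=True); return c
def load(tag): return np.load(f'pics/{tag}.npy',allow_pickle=True).item()
def K(c):
    f=c['pixels'].shape[0]/2/np.tan(np.radians(c['vfov']/2)); return np.array([[f,0,c['cx']],[0,f,c['cy']],[0,0,1.]])
def ray(c,u,v):
    p=cv2.undistortPoints(np.array([[[u,v]]],float),K(c),np.array([c['k1'],0,0,0.]))[0,0]
    R=np.array(c['R']);t=np.array(c['t']); return -R.T@t, R.T@np.array([p[0],p[1],1])
def onz(c,u,v,z):
    o,d=ray(c,u,v); return o+d*(z-o[2])/d[2]
def proj(c,X):
    R=np.array(c['R']); return cv2.projectPoints(np.atleast_2d(np.array(X,float)),cv2.Rodrigues(R)[0],np.array(c['t'],float),K(c),np.array([c['k1'],0,0,0.]))[0][:,0]
E
python3 - <<'E'
from h import *
for n in('scene','top'):
    c=snap(n,n+'0'); print(n,c['vfov'],c['cx'],c['cy'],c['k1'],np.round(-np.array(c['R']).T@np.array(c['t']),3),np.round(c['R'],2).tolist())
print(tcp_to_grasp,sense())
E
```

```text
scene 53.9368354747549 278.11423418737735 205.18379571045338 -0.06513352038683493 [ 1.094 -0.523  1.121] [[0.7, 0.71, 0.0], [0.56, -0.55, -0.62], [-0.44, 0.44, -0.78]]
top 55.46133287290743 275.2320634689658 205.712541551753 -0.025633428781594445 [0.312 0.033 1.26 ] [[-0.09, -1.0, 0.0], [-0.97, 0.09, -0.21], [0.21, -0.02, -0.98]]
0.0187 {'time': 0.1, 'joint_pos': array([-7.62775225e+01,  2.16567775e+01,  4.57311838e+00,  7.30186043e+01,
        9.95518848e-04,  8.36810363e+01]), 'joint_vel': array([-0.02594357,  0.00116986,  0.16679895,  0.01005144,  0.00046551,
        0.0014684 ]), 'effort': array([ 1.79814841e-03, -4.64692783e+01,  2.70583212e+01,  1.20410789e-02,
       -4.59147600e-05, -1.42718370e-06]), 'tool_pos': array([ 0.19693486, -0.53961965,  0.23048072]), 'tool_rot': array([[-4.06517467e-04,  3.42699344e-01, -9.39445046e-01],
       [ 1.73800789e-03, -9.39443462e-01, -3.42699519e-01],
       [-9.99998407e-01, -1.77207624e-03, -2.13713988e-04]]), 'wrist_force': array([-1.0056177 , -0.10721682,  0.37310918]), 'ft_torque': array([-0.05111602, -0.02304975, -0.00911087]), 'finger_gap': 0.9990472055544007}
```

View pics/scene0.png

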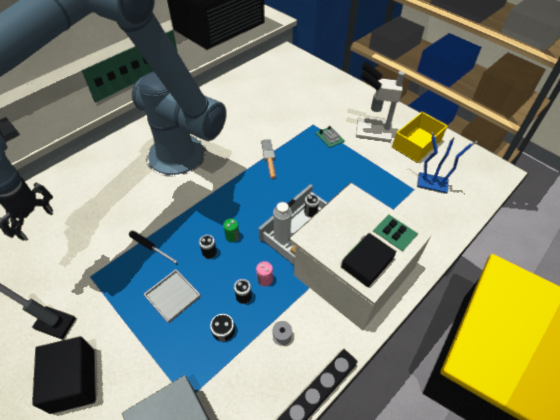

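View pics/top0.png

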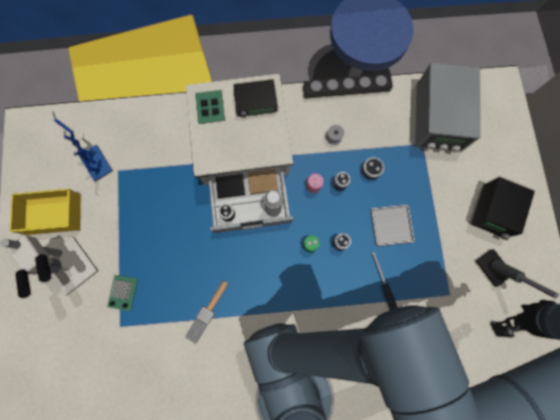

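The scene view shows black caps at about (207,245) and (243,290), the fat cap at (222,327), the tray at (172,295), and the spray and cap_c in the drawer at (283,222) and (312,203). In the top view those are caps (342,241) and (342,180), tray (392,225), spray (272,202) and cap_c (227,211). I'll enlarge both to measure.

```bash
python3 - <<'E'
import cv2,numpy as np
a=cv2.imread('pics/top0.png')[130:260,185:425]; b=cv2.imread('pics/scene0.png')[170:345,140:340]
cv2.imwrite('pics/ct.png',cv2.resize(a,None,fx=3.3,fy=3.3,interpolation=cv2.INTER_CUBIC))
cv2.imwrite('pics/cs.png',cv2.resize(b,None,fx=3.4,fy=3.4,interpolation=cv2.INTER_CUBIC))
E
```

```text
(no output)
```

View pics/ct.png

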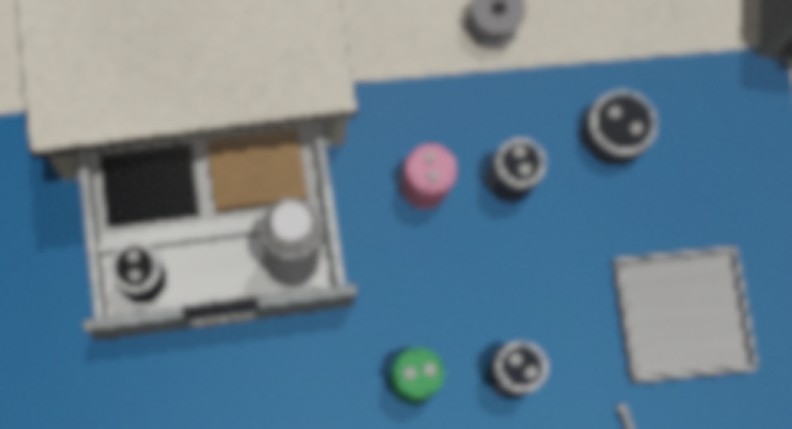

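View pics/cs.png

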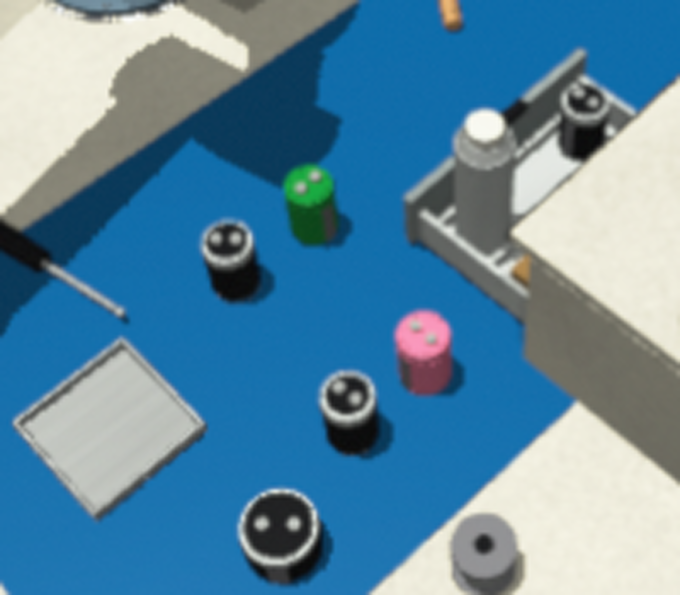

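The crops give clear rims: in ct.png the caps are at (520,367) and (519,165), cap_c (136,268), spray cap (291,220), tray corners (613,260), (737,247), (757,369), (632,382), and drawer front edge (87,323) to (355,294). I'll measure these.

```bash
cat > m.py <<'E'
from h import *
T=load('top0');S=load('scene0')
def ct(U,V): return (U+.5)/3.3-.5+185,(V+.5)/3.3-.5+130
def cs(U,V): return (U+.5)/3.4-.5+140,(V+.5)/3.4-.5+170
def rim(c,u,v,w=11):
    p=c['pixels'];x0,y0=int(u)-w,int(v)-w
    s=cv2.resize(np.ascontiguousarray(p[y0:y0+2*w+1,x0:x0+2*w+1]),None,fx=4,fy=4,interpolation=cv2.INTER_CUBIC)
    h=cv2.cvtColor(s,cv2.COLOR_RGB2HSV); m=((h[...,2]>125)&(h[...,1]<80)).astype(np.uint8)
    cn=max(cv2.findContours(m,0,2)[0],key=lambda q:cv2.boundingRect(q)[2]*cv2.boundingRect(q)[3]); e=cv2.fitEllipse(cv2.convexHull(cn))
    return ((e[0][0]+.5)/4-.5+x0,(e[0][1]+.5)/4-.5+y0),np.array(e[1])/4
def tri(a,b):
    (o1,d1),(o2,d2)=ray(T,*a),ray(S,*b)
    A=np.array([d1,-d2]).T; q=np.linalg.lstsq(A,o2-o1,rcond=None)[0]; p1=o1+q[0]*d1;p2=o2+q[1]*d2
    return (p1+p2)/2,np.linalg.norm(p1-p2)
if __name__=='__main__':
    np.set_printoptions(precision=4,suppress=True)
    for n,a,b,z in(('a',(520,367),(228,242),.07),('b',(519,165),(348,396),.07),('c',(136,268),(585,98),.084),('spray',(291,220),(486,126),.179)):
        a=ct(*a);b=cs(*b)
        print(n,'hand',onz(T,*a,z)[:2],onz(S,*b,z)[:2],tri(a,b))
        if n in'ab':
            ra,rb=rim(T,*a),rim(S,*b); print('  rim',ra[1],rb[1],onz(T,*ra[0],z)[:2],onz(S,*rb[0],z)[:2],tri(ra[0],rb[0]))
    for P in((613,260),(737,247),(757,369),(632,382)): print('trayT',onz(T,*ct(*P),.015))
    for P in((123,340),(205,426),(97,517),(14,424)): print('trayS',onz(S,*cs(*P),.015))
    for P in((87,323),(355,294)): print('frontT',onz(T,*ct(*P),.078))
    for P in((406,200),(583,53)): print('frontS',onz(S,*cs(*P),.078))
    for P in((30,152),(356,111)): print('deckT',onz(T,*ct(*P),.18))
E
python3 m.py
```

```text
a hand [ 0.4414 -0.1846] [ 0.4436 -0.1865] (array([ 0.4417, -0.1853,  0.0668]), np.float64(0.00029817139757638936))
  rim [15.1609 16.7079] [12.7099 15.2854] [ 0.4419 -0.1873] [ 0.4435 -0.188 ] (array([ 0.4422, -0.1875,  0.0681]), np.float64(0.0003832606466805678))
b hand [ 0.6302 -0.2081] [ 0.6341 -0.2109] (array([ 0.6317, -0.2092,  0.0644]), np.float64(2.5722239834338372e-05))
  rim [14.094  16.1785] [15.1338 16.6073] [ 0.634  -0.2112] [ 0.6341 -0.2118] (array([ 0.634 , -0.2115,  0.0695]), np.float64(0.0003792176510376477))
c hand [0.5621 0.1545] [0.5613 0.1572] (array([0.5621, 0.1549, 0.0864]), np.float64(0.0016246819956522128))
spray hand [0.571  0.0118] [0.5718 0.0112] (array([0.5713, 0.0118, 0.178 ]), np.float64(2.7954533607978964e-05))
trayT [ 0.542  -0.2977  0.015 ]
trayT [ 0.5435 -0.4198  0.015 ]
trayT [ 0.4242 -0.4196  0.015 ]
trayT [ 0.4232 -0.2988  0.015 ]
trayS [ 0.4266 -0.3031  0.015 ]
trayS [ 0.5455 -0.3023  0.015 ]
trayS [ 0.5487 -0.4184  0.015 ]
trayS [ 0.4285 -0.4209  0.015 ]
frontT [0.5168 0.2028 0.078 ]
frontT [ 0.5208 -0.0418  0.078 ]
frontS [ 0.5258 -0.0442  0.078 ]
frontS [0.5177 0.2024 0.078 ]
deckT [0.6507 0.2278 0.18  ]
deckT [ 0.6614 -0.0526  0.18  ]
```

Measurements agree across both views: heights come out at 68–70 mm and 178 mm, and the tray side at 120 mm. Now moving above the spray can with the jaws along the drawer's x.

Request:
servo_tool:
  rows:
    - {"slide":[40,50,20],"delta_rot":[0,0,0.15],"hand":-1}
    - {"slide":[374,551,20],"delta_rot":[0,0,1.257],"hand":-1}
    - {"slide":[374,551,20],"delta_rot":[0,0,1.257],"hand":-1}
    - {"slide":[374,551,20],"delta_rot":[0,0,1.257],"hand":-1}
    - {"slide":[374,551,20],"delta_rot":[0,0,1.257],"hand":-1}
    - {"slide":[374,551,20],"delta_rot":[0,0,1.257],"hand":-1}
    - {"slide":[374,551,20],"delta_rot":[0,0,1.257],"hand":-1}
    - {"slide":[374,551,20],"delta_rot":[0,0,1.257],"hand":-1}
    - {"slide":[374,551,20],"delta_rot":[0,0,1.257],"hand":-1}
    - {"slide":[374,551,20],"delta_rot":[0,0,1.257],"hand":-1}
    - {"slide":[374,551,20],"delta_rot":[0,0,1.257],"hand":-1}
    - {"slide":[374,551,20],"delta_rot":[0,0,1.257],"hand":-1}

```text
time: 1.6
tool_pos: [0.5719, 0.0134, 0.2503]
tool_rot: [[-0.001, 0.999, 0.041], [0.001, 0.041, -0.999], [-1.0, -0.001, -0.001]]
wrist_force: [-1.0, 0.3, -1.1]
finger_gap: 0.999
```

Request:
servo_tool:
  rows:
    - {"slide":[0,0,-40],"delta_rot":[0,0,0],"hand":-1}
    - {"slide":[0,0,-80],"delta_rot":[0,0,0],"hand":-1}
    - {"slide":[0,0,-115],"delta_rot":[0,0,0],"hand":-1}
    - {"slide":[0,0,-133],"delta_rot":[0,0,0],"hand":-1}
    - {"slide":[0,0,-133],"delta_rot":[0,0,0],"hand":-1}
    - {"slide":[0,0,-133],"delta_rot":[0,0,0],"hand":1}
    - {"slide":[0,0,-133],"delta_rot":[0,0,0],"hand":1}
    - {"slide":[0,0,-133],"delta_rot":[0,0,0],"hand":1}
    - {"slide":[0,0,-133],"delta_rot":[0,0,0],"hand":1}
    - {"slide":[0,0,-133],"delta_rot":[0,0,0],"hand":1}
    - {"slide":[0,0,-133],"delta_rot":[0,0,0],"hand":1}
  newtons: 50

```text
time: 2.98
tool_pos: [0.5721, 0.0106, 0.1199]
tool_rot: [[0.003, 0.999, 0.036], [-0.001, 0.036, -0.999], [-1.0, 0.003, 0.001]]
wrist_force: [-2.2, -0.3, 5.9]
finger_gap: 0.618
```

Request:
servo_tool:
  rows:
    - {"slide":[0,0,10],"delta_rot":[0,0,0],"hand":1}
    - {"slide":[0,0,30],"delta_rot":[0,0,0],"hand":1}
    - {"slide":[0,0,65],"delta_rot":[0,0,0],"hand":1}
    - {"slide":[0,0,100],"delta_rot":[0,0,0],"hand":1}
    - {"slide":[0,0,125],"delta_rot":[0,0,0],"hand":1}
    - {"slide":[0,0,130],"delta_rot":[0,0,0],"hand":1}
    - {"slide":[0,0,130],"delta_rot":[0,0,0],"hand":1}

```text
time: 3.85
tool_pos: [0.5708, 0.0108, 0.2477]
tool_rot: [[-0.001, 0.999, 0.036], [0.0, 0.036, -0.999], [-1.0, -0.001, -0.0]]
wrist_force: [0.2, 0.3, -2.5]
finger_gap: 0.616
```

```bash
python3 - <<'E'
from h import *
print(sense()['tool_pos'],sense()['wrist_force'],sense()['finger_gap'],sense()['joint_pos'].round(1))
a=snap('top','top1');b=snap('scene','sc1')
A=cv2.resize(a['pixels'][120:310,180:420],(500,396));B=cv2.resize(b['pixels'][150:350,180:330],(297,396))
cv2.imwrite('pics/v1.png',np.hstack([A,B])[:,:,::-1])
E
```

```text
[0.57081763 0.01084677 0.24768049] [ 0.22821463  0.27563243 -2.48330966] 0.615569740816132 [-5.3 21.   6.1 75.2  0.  82.7]
```

View pics/v1.png

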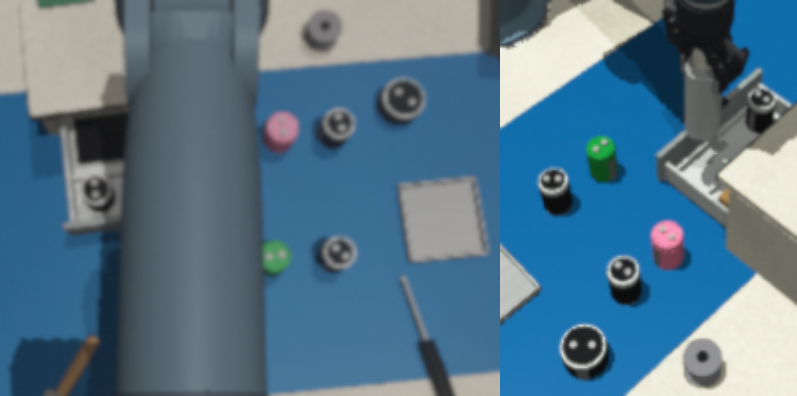

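The can is lifted clear (held at about (705,100) in the right half), and cap_c still stands at (97,190). Carrying it to the tray.

Request:
servo_tool:
  rows:
    - {"slide":[-6,-25,0],"delta_rot":[0,0,0],"hand":1}
    - {"slide":[-18,-75,0],"delta_rot":[0,0,0],"hand":1}
    - {"slide":[-31,-132,0],"delta_rot":[0,0,0],"hand":1}
    - {"slide":[-44,-190,0],"delta_rot":[0,0,0],"hand":1}
    - {"slide":[-57,-248,0],"delta_rot":[0,0,0],"hand":1}
    - {"slide":[-70,-304,0],"delta_rot":[0,0,0],"hand":1}
    - {"slide":[-80,-345,0],"delta_rot":[0,0,0],"hand":1}
    - {"slide":[-86,-371,-5],"delta_rot":[0,0,0],"hand":1}
    - {"slide":[-86,-371,-35],"delta_rot":[0,0,0],"hand":1}
    - {"slide":[-86,-371,-75],"delta_rot":[0,0,0],"hand":1}
    - {"slide":[-86,-371,-110],"delta_rot":[0,0,0],"hand":1}
    - {"slide":[-86,-371,-122],"delta_rot":[0,0,0],"hand":1}

```text
time: 5.45
tool_pos: [0.4827, -0.3581, 0.1224]
tool_rot: [[-0.005, 0.999, 0.036], [0.005, 0.036, -0.999], [-1.0, -0.005, -0.005]]
wrist_force: [-0.5, 0.6, -2.7]
finger_gap: 0.621
```

Request:
servo_tool:
  rows:
    - {"slide":[0,0,-5],"delta_rot":[0,0,0],"hand":1}
    - {"slide":[0,0,-10],"delta_rot":[0,0,0],"hand":1}
    - {"slide":[0,0,-13],"delta_rot":[0,0,0],"hand":1}
    - {"slide":[0,0,-13],"delta_rot":[0,0,0],"hand":1}

```text
time: 5.95
tool_pos: [0.4854, -0.3605, 0.1139]
tool_rot: [[0.001, 0.999, 0.036], [-0.001, 0.036, -0.999], [-1.0, 0.001, 0.001]]
wrist_force: [-0.3, 0.6, -2.8]
finger_gap: 0.618
```

Request:
servo_tool:
  rows:
    - {"slide":[0,0,-1.5],"delta_rot":[0,0,0],"hand":1}
    - {"slide":[0,0,-3],"delta_rot":[0,0,0],"hand":1}
    - {"slide":[0,0,-3],"delta_rot":[0,0,0],"hand":1}

```text
time: 6.32
tool_pos: [0.485, -0.3602, 0.1102]
tool_rot: [[-0.0, 0.999, 0.036], [0.0, 0.036, -0.999], [-1.0, -0.0, -0.0]]
wrist_force: [0.2, -0.3, -3.1]
finger_gap: 0.618
```

Request:
servo_tool:
  rows:
    - {"slide":[0,0,-1],"delta_rot":[0,0,0],"hand":1}
    - {"slide":[0,0,-2],"delta_rot":[0,0,0],"hand":1}
    - {"slide":[0,0,-2],"delta_rot":[0,0,0],"hand":1}

```text
time: 6.7
tool_pos: [0.4851, -0.3607, 0.1101]
tool_rot: [[0.001, 0.999, 0.036], [-0.002, 0.036, -0.999], [-1.0, 0.001, 0.002]]
wrist_force: [-3.4, 1.0, 7.2]
finger_gap: 0.617
```

Request:
servo_tool:
  rows:
    - {"slide":[0,0,1],"delta_rot":[0,0,0],"hand":0.2}
    - {"slide":[0,0,1],"delta_rot":[0,0,0],"hand":-0.4}
    - {"slide":[0,0,1],"delta_rot":[0,0,0],"hand":-0.7}
    - {"slide":[0,0,1],"delta_rot":[0,0,0],"hand":-1}
    - {"slide":[0,0,1],"delta_rot":[0,0,0],"hand":-1}
    - {"slide":[0,0,25],"delta_rot":[0,0,0],"hand":-1}
    - {"slide":[0,0,75],"delta_rot":[0,0,0],"hand":-1}
    - {"slide":[0,0,110],"delta_rot":[0,0,0],"hand":-1}
    - {"slide":[0,0,110],"delta_rot":[0,0,0],"hand":-1}

```text
time: 7.82
tool_pos: [0.4868, -0.3618, 0.222]
tool_rot: [[0.005, 0.999, 0.036], [-0.005, 0.036, -0.999], [-1.0, 0.005, 0.005]]
wrist_force: [-0.6, 0.1, -0.0]
finger_gap: 1.004
```

Request:
servo_tool:
  rows:
    - {"slide":[-10,40,0],"delta_rot":[0,0,0],"hand":-1}
    - {"slide":[-24,97,0],"delta_rot":[0,0,0],"hand":-1}
    - {"slide":[-37,150,0],"delta_rot":[0,0,0],"hand":-1}
    - {"slide":[-42,172,-5],"delta_rot":[0,0,0],"hand":-1}
    - {"slide":[-42,172,-50],"delta_rot":[0,0,0],"hand":-1}
    - {"slide":[-42,172,-95],"delta_rot":[0,0,0],"hand":-1}
    - {"slide":[-42,172,-140],"delta_rot":[0,0,0],"hand":-1}
    - {"slide":[-42,172,-175],"delta_rot":[0,0,0],"hand":-1}
    - {"slide":[-42,172,-188],"delta_rot":[0,0,0],"hand":-1}
    - {"slide":[-42,172,-188],"delta_rot":[0,0,0],"hand":-1}

```text
time: 9.07
tool_pos: [0.4422, -0.1877, 0.0296]
tool_rot: [[-0.002, 0.999, 0.036], [0.001, 0.036, -0.999], [-1.0, -0.002, -0.001]]
wrist_force: [0.3, 0.1, 0.3]
finger_gap: 1.0
```

Request:
servo_tool:
  rows:
    - {"slide":[0,0,0],"delta_rot":[0,0,0],"hand":1}
    - {"slide":[0,0,0],"delta_rot":[0,0,0],"hand":1}
    - {"slide":[0,0,0],"delta_rot":[0,0,0],"hand":1}
    - {"slide":[0,0,0],"delta_rot":[0,0,0],"hand":1}
    - {"slide":[0,0,0],"delta_rot":[0,0,0],"hand":1}
    - {"slide":[0,0,0],"delta_rot":[0,0,0],"hand":1}
  newtons: 50

```text
time: 9.82
tool_pos: [0.4442, -0.189, 0.0318]
tool_rot: [[0.002, 0.999, 0.036], [-0.002, 0.036, -0.999], [-1.0, 0.002, 0.002]]
wrist_force: [-1.0, 0.6, 6.5]
finger_gap: 0.528
```

Request:
servo_tool:
  rows:
    - {"slide":[0,0,8],"delta_rot":[0,0,0],"hand":1}
    - {"slide":[0,0,35],"delta_rot":[0,0,0],"hand":1}
    - {"slide":[0,0,75],"delta_rot":[0,0,0],"hand":1}
    - {"slide":[0,0,105],"delta_rot":[0,0,0],"hand":1}
    - {"slide":[0,0,115],"delta_rot":[0,0,0],"hand":1}
    - {"slide":[0,0,115],"delta_rot":[0,0,0],"hand":1}

```text
time: 10.58
tool_pos: [0.4433, -0.1883, 0.1455]
tool_rot: [[0.001, 0.999, 0.036], [-0.0, 0.036, -0.999], [-1.0, 0.001, 0.001]]
wrist_force: [0.6, 0.1, -0.9]
finger_gap: 0.522
```

```bash
python3 - <<'E'
from h import *
s=sense();print(s['tool_pos'],s['wrist_force'],s['finger_gap'])
a=snap('top','top2');b=snap('scene','sc2')
A=cv2.resize(np.ascontiguousarray(a['pixels'][160:240,190:310]),None,fx=4,fy=4,interpolation=2)
B=cv2.resize(np.ascontiguousarray(b['pixels'][170:270,255:335]),None,fx=3.2,fy=3.2,interpolation=2)
cv2.imwrite('pics/v2.png',np.hstack([A,B])[:,:,::-1])
E
```

```text
[ 0.44331293 -0.1883227   0.1455379 ] [ 0.56226035  0.13926872 -0.86919104] 0.5222183473485968
```

View pics/v2.png

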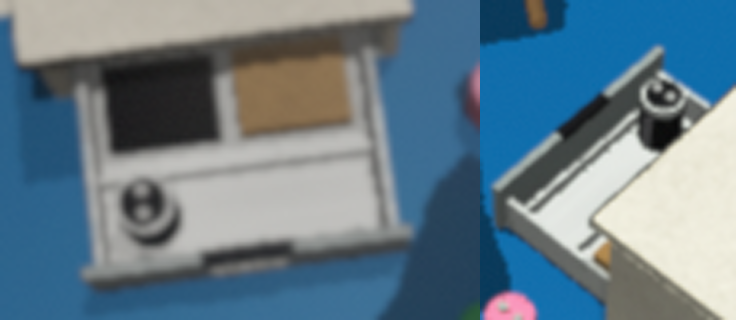

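```bash
python3 - <<'E'
from h import *
np.set_printoptions(precision=4,suppress=True)
T=load('top2');S=load('sc2')
t=lambda U,V:((U+.5)/4-.5+190,(V+.5)/4-.5+160)
s=lambda U,V:((U-480+.5)/3.2-.5+255,(V+.5)/3.2-.5+170)
for n,P,z in(('c',(145,206),.084),('ribL',(98,186),.029),('ribR',(370,150),.029),('frontL',(83,268),.078),('frontR',(411,227),.078),('frontLlow',(88,287),.008),('frontRlow',(411,244),.008)): print('T',n,onz(T,*t(*P),z)[:2])
for n,P,z in(('c',(662,98),.084),('frontR',(495,187),.078),('frontL',(660,47),.078),('railfrontfloor',(532,210),.029),('railb',(585,247),.029)): print('S',n,onz(S,*s(*P),z)[:2])
# brightness profile across the front band and the rib, top view
g=cv2.cvtColor(T['pixels'],cv2.COLOR_RGB2GRAY)
for u in(225,238,270,283): print(u,[(v,int(g[v,u])) for v in range(194,236)])
E
```

```text
T c [0.5613 0.1545]
T ribL [0.5925 0.196 ]
T ribR [ 0.6016 -0.0202]
T frontL [0.5197 0.2045]
T frontR [ 0.528 -0.043]
T frontLlow [0.5164 0.2117]
T frontRlow [ 0.5271 -0.0461]
S c [0.5661 0.1512]
S frontR [ 0.5254 -0.0426]
S frontL [0.5145 0.2048]
S railfrontfloor [ 0.5453 -0.0128]
S railb [ 0.6133 -0.0061]
225 [(194, 33), (195, 31), (196, 45), (197, 91), (198, 137), (199, 165), (200, 181), (201, 188), (202, 187), (203, 174), (204, 143), (205, 119), (206, 133), (207, 139), (208, 122), (209, 88), (210, 69), (211, 97), (212, 126), (213, 134), (214, 119), (215, 96), (216, 113), (217, 133), (218, 113), (219, 71), (220, 68), (221, 109), (222, 139), (223, 144), (224, 141), (225, 144), (226, 145), (227, 132), (228, 103), (229, 74), (230, 64), (231, 65), (232, 74), (233, 77), (234, 78), (235, 79)]
238 [(194, 41), (195, 74), (196, 121), (197, 159), (198, 182), (199, 191), (200, 193), (201, 190), (202, 177), (203, 157), (204, 162), (205, 181), (206, 190), (207, 192), (208, 192), (209, 192), (210, 191), (211, 191), (212, 191), (213, 191), (214, 192), (215, 192), (216, 192), (217, 193), (218, 19
[... 496 characters left out ...]
, 169), (219, 154), (220, 146), (221, 131), (222, 102), (223, 75), (224, 68), (225, 71), (226, 78), (227, 83), (228, 84), (229, 85), (230, 87), (231, 94), (232, 99), (233, 100), (234, 101), (235, 101)]
283 [(194, 129), (195, 136), (196, 134), (197, 125), (198, 118), (199, 118), (200, 118), (201, 119), (202, 120), (203, 127), (204, 141), (205, 150), (206, 152), (207, 155), (208, 164), (209, 173), (210, 178), (211, 179), (212, 179), (213, 178), (214, 180), (215, 179), (216, 173), (217, 159), (218, 146), (219, 134), (220, 107), (221, 78), (222, 67), (223, 70), (224, 78), (225, 82), (226, 84), (227, 83), (228, 86), (229, 90), (230, 98), (231, 100), (232, 101), (233, 102), (234, 102), (235, 102)]
```

Drawer view: cap_c is at (145,205), with the track ribs and front clear. The drawer yaw is about 2.3° and the row centre about (0.570, 0.081). Carrying cap_a in.

Request:
servo_tool:
  rows:
    - {"slide":[12,28,5],"delta_rot":[0,0,0],"hand":1}
    - {"slide":[35,80,5],"delta_rot":[0,0,0],"hand":1}
    - {"slide":[58,132,5],"delta_rot":[0,0,0],"hand":1}
    - {"slide":[81,184,5],"delta_rot":[0,0,0],"hand":1}
    - {"slide":[104,236,5],"delta_rot":[0,0,0],"hand":1}
    - {"slide":[122,277,5],"delta_rot":[0,0,0],"hand":1}
    - {"slide":[128,290,0],"delta_rot":[0,0,0],"hand":1}
    - {"slide":[128,290,0],"delta_rot":[0,0,0],"hand":1}
    - {"slide":[128,290,0],"delta_rot":[0,0,0],"hand":1}

```text
time: 11.8
tool_pos: [0.5701, 0.1005, 0.1445]
tool_rot: [[-0.002, 0.999, 0.035], [-0.001, 0.035, -0.999], [-1.0, -0.002, 0.001]]
wrist_force: [-0.6, -0.0, -1.9]
finger_gap: 0.527
```

```bash
python3 - <<'E'
from h import *
s=sense();print(s['tool_pos'],s['wrist_force'],s['finger_gap'])
b=snap('scene','sc3')
B=cv2.resize(np.ascontiguousarray(b['pixels'][150:270,235:355]),None,fx=4.5,fy=4.5,interpolation=2)
cv2.imwrite('pics/v3.png',B[:,:,::-1])
E
```

```text
[0.57005541 0.10051682 0.14454987] [-0.63428563 -0.04957622 -1.9148336 ] 0.5270584711357329
```

View pics/v3.png

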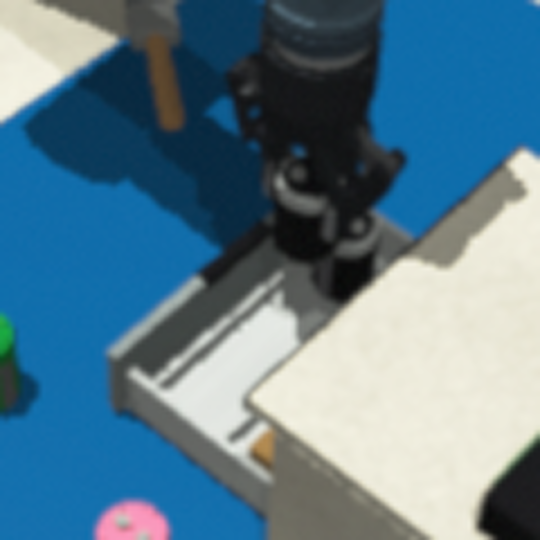

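Cap_a is held over the track at about (300,205), with cap_c standing behind it at (355,265). Lowering it, then sliding a little toward cap_c.

Request:
servo_tool:
  rows:
    - {"slide":[0,0,-20],"delta_rot":[0,0,0],"hand":1}
    - {"slide":[0,0,-45],"delta_rot":[0,0,0],"hand":1}
    - {"slide":[0,0,-70],"delta_rot":[0,0,0],"hand":1}
    - {"slide":[0,0,-88],"delta_rot":[0,0,0],"hand":1}
    - {"slide":[0,0,-94],"delta_rot":[0,0,0],"hand":1}
    - {"slide":[0,2,-95],"delta_rot":[0,0,0],"hand":1}
    - {"slide":[0,3,-96],"delta_rot":[0,0,0],"hand":1}
    - {"slide":[0,3,-98],"delta_rot":[0,0,0],"hand":1}
    - {"slide":[0,3,-98],"delta_rot":[0,0,0],"hand":1}

```text
time: 12.98
tool_pos: [0.5712, 0.1048, 0.0476]
tool_rot: [[0.0, 0.999, 0.036], [-0.0, 0.036, -0.999], [-1.0, 0.0, 0.0]]
wrist_force: [-0.6, 0.3, -1.0]
finger_gap: 0.53
```

Request:
servo_tool:
  rows:
    - {"slide":[0,0,-1],"delta_rot":[0,0,0],"hand":1}
    - {"slide":[0,0,-2],"delta_rot":[0,0,0],"hand":1}
    - {"slide":[0,0,-3],"delta_rot":[0,0,0],"hand":1}
    - {"slide":[0,0,-3],"delta_rot":[0,0,0],"hand":1}

```text
time: 13.48
tool_pos: [0.5723, 0.1049, 0.0458]
tool_rot: [[0.003, 0.999, 0.036], [0.0, 0.036, -0.999], [-1.0, 0.003, -0.0]]
wrist_force: [-0.1, 0.1, 5.9]
finger_gap: 0.525
```

Contact came at exactly the expected height. Releasing with a limited opening.

Request:
servo_tool:
  rows:
    - {"slide":[0,0,0],"delta_rot":[0,0,0],"hand":-0.19}
    - {"slide":[0,0,0],"delta_rot":[0,0,0],"hand":-0.19}
    - {"slide":[0,0,0],"delta_rot":[0,0,0],"hand":-0.19}
    - {"slide":[0,0,0],"delta_rot":[0,0,0],"hand":-0.19}

```text
time: 13.98
tool_pos: [0.5709, 0.1048, 0.0442]
tool_rot: [[-0.0, 0.999, 0.036], [-0.0, 0.036, -0.999], [-1.0, -0.0, 0.0]]
wrist_force: [-0.3, -0.6, -0.7]
finger_gap: 0.591
```

Request:
servo_tool:
  rows:
    - {"slide":[0,0,15],"delta_rot":[0,0,0],"hand":-0.19}
    - {"slide":[0,0,50],"delta_rot":[0,0,0],"hand":-0.19}
    - {"slide":[0,0,100],"delta_rot":[0,0,0],"hand":-0.6}
    - {"slide":[0,-20,140],"delta_rot":[0,0,0],"hand":-1}
    - {"slide":[0,-70,156],"delta_rot":[0,0,0],"hand":-1}
    - {"slide":[0,-130,156],"delta_rot":[0,0,0],"hand":-1}
    - {"slide":[5,-190,156],"delta_rot":[0,0,0],"hand":-1}
    - {"slide":[25,-245,156],"delta_rot":[0,0,0],"hand":-1}
    - {"slide":[45,-290,156],"delta_rot":[0,0,0],"hand":-1}
    - {"slide":[63,-316,150],"delta_rot":[0,0,0],"hand":-1}
    - {"slide":[63,-316,120],"delta_rot":[0,0,0],"hand":-1}
    - {"slide":[63,-316,80],"delta_rot":[0,0,0],"hand":-1}

```text
time: 15.48
tool_pos: [0.6356, -0.2125, 0.1258]
tool_rot: [[0.004, 0.999, 0.035], [-0.002, 0.035, -0.999], [-1.0, 0.004, 0.002]]
wrist_force: [0.1, -0.4, -0.9]
finger_gap: 0.996
```

```bash
python3 - <<'E'
from h import *
s=sense();print(s['tool_pos'],s['wrist_force'],s['finger_gap'],s['joint_pos'].round(0))
a=snap('top','top4');b=snap('scene','sc4')
A=cv2.resize(np.ascontiguousarray(a['pixels'][165:245,195:295]),None,fx=4,fy=4,interpolation=2)
B=cv2.resize(np.ascontiguousarray(b['pixels'][165:345,140:340]),(356,320))
cv2.imwrite('pics/v4.png',np.hstack([A,B])[:,:,::-1])
E
```

```text
[ 0.63560632 -0.21254734  0.12575924] [ 0.06343721 -0.39886721 -0.90578583] 0.9962443744973158 [-24.  35.  11.  65.   0.  64.]
```

View pics/v4.png

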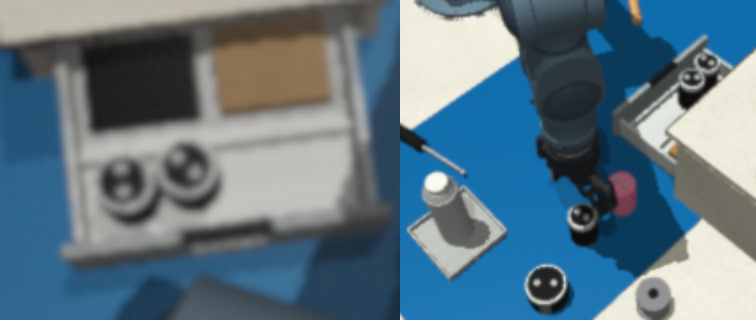

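Cap_a (189,172) stands beside cap_c (127,186) in the track, and the spray can stands on the tray at (445,210). Now taking cap_b.

Request:
servo_tool:
  rows:
    - {"slide":[0,0,-30],"delta_rot":[0,0,0],"hand":-1}
    - {"slide":[0,0,-65],"delta_rot":[0,0,0],"hand":-1}
    - {"slide":[0,0,-90],"delta_rot":[0,0,0],"hand":-1}
    - {"slide":[0,0,-95],"delta_rot":[0,0,0],"hand":-1}
    - {"slide":[0,0,-95],"delta_rot":[0,0,0],"hand":-1}
    - {"slide":[0,0,-95],"delta_rot":[0,0,0],"hand":1}
    - {"slide":[0,0,-95],"delta_rot":[0,0,0],"hand":1}
    - {"slide":[0,0,-95],"delta_rot":[0,0,0],"hand":1}
    - {"slide":[0,0,-95],"delta_rot":[0,0,0],"hand":1}
    - {"slide":[0,0,-95],"delta_rot":[0,0,0],"hand":1}
    - {"slide":[0,0,-95],"delta_rot":[0,0,0],"hand":1}
  newtons: 50

```text
time: 16.95
tool_pos: [0.6349, -0.2117, 0.0308]
tool_rot: [[0.002, 0.999, 0.036], [-0.001, 0.036, -0.999], [-1.0, 0.002, 0.001]]
wrist_force: [-2.0, -0.1, 6.5]
finger_gap: 0.523
```

Request:
servo_tool:
  rows:
    - {"slide":[0,0,8],"delta_rot":[0,0,0],"hand":1}
    - {"slide":[0,0,40],"delta_rot":[0,0,0],"hand":1}
    - {"slide":[0,0,80],"delta_rot":[0,0,0],"hand":1}
    - {"slide":[-5,5,112],"delta_rot":[0,0,0],"hand":1}
    - {"slide":[-20,30,120],"delta_rot":[0,0,0],"hand":1}
    - {"slide":[-40,75,120],"delta_rot":[0,0,0],"hand":1}
    - {"slide":[-55,125,120],"delta_rot":[0,0,0],"hand":1}
    - {"slide":[-61,180,120],"delta_rot":[0,0,0],"hand":1}
    - {"slide":[-61,230,120],"delta_rot":[0,0,0],"hand":1}
    - {"slide":[-61,258,120],"delta_rot":[0,0,0],"hand":1}
    - {"slide":[-61,264,120],"delta_rot":[0,0,0],"hand":1}
    - {"slide":[-61,264,120],"delta_rot":[0,0,0],"hand":1}

```text
time: 18.45
tool_pos: [0.5729, 0.0526, 0.1492]
tool_rot: [[-0.0, 0.999, 0.036], [-0.001, 0.036, -0.999], [-1.0, -0.0, 0.001]]
wrist_force: [0.0, -0.1, -1.1]
finger_gap: 0.525
```

Request:
servo_tool:
  rows:
    - {"slide":[0,0,-20],"delta_rot":[0,0,0],"hand":1}
    - {"slide":[0,0,-45],"delta_rot":[0,0,0],"hand":1}
    - {"slide":[0,0,-70],"delta_rot":[0,0,0],"hand":1}
    - {"slide":[0,0,-90],"delta_rot":[0,0,0],"hand":1}
    - {"slide":[0,0,-99],"delta_rot":[0,0,0],"hand":1}
    - {"slide":[0,2,-100],"delta_rot":[0,0,0],"hand":1}
    - {"slide":[0,4,-101],"delta_rot":[0,0,0],"hand":1}
    - {"slide":[0,4,-103],"delta_rot":[0,0,0],"hand":1}
    - {"slide":[0,4,-103],"delta_rot":[0,0,0],"hand":1}

```text
time: 19.58
tool_pos: [0.5733, 0.0569, 0.0467]
tool_rot: [[0.001, 0.999, 0.036], [-0.0, 0.036, -0.999], [-1.0, 0.001, 0.0]]
wrist_force: [-0.0, -0.4, -1.8]
finger_gap: 0.527
```

Request:
servo_tool:
  rows:
    - {"slide":[0,0,-1],"delta_rot":[0,0,0],"hand":1}
    - {"slide":[0,0,-2],"delta_rot":[0,0,0],"hand":1}
    - {"slide":[0,0,-3],"delta_rot":[0,0,0],"hand":1}
    - {"slide":[0,0,-3],"delta_rot":[0,0,0],"hand":1}

```text
time: 20.08
tool_pos: [0.5743, 0.0569, 0.0447]
tool_rot: [[0.003, 0.999, 0.036], [0.0, 0.036, -0.999], [-1.0, 0.003, -0.0]]
wrist_force: [-1.5, 0.7, 5.4]
finger_gap: 0.525
```

Request:
servo_tool:
  rows:
    - {"slide":[0,0,0],"delta_rot":[0,0,0],"hand":-0.19}
    - {"slide":[0,0,0],"delta_rot":[0,0,0],"hand":-0.19}
    - {"slide":[0,0,0],"delta_rot":[0,0,0],"hand":-0.19}
    - {"slide":[0,0,0],"delta_rot":[0,0,0],"hand":-0.19}
    - {"slide":[0,0,15],"delta_rot":[0,0,0],"hand":-0.19}
    - {"slide":[0,0,50],"delta_rot":[0,0,0],"hand":-0.19}
    - {"slide":[0,0,95],"delta_rot":[0,0,0],"hand":-0.19}
    - {"slide":[-30,0,120],"delta_rot":[0,0,0],"hand":0.5}
    - {"slide":[-80,0,120],"delta_rot":[0,0,0],"hand":1}
    - {"slide":[-125,10,120],"delta_rot":[0,0,0],"hand":1}
    - {"slide":[-140,20,120],"delta_rot":[0,0,0],"hand":1}
    - {"slide":[-140,20,120],"delta_rot":[0,0,0],"hand":1}

```text
time: 21.58
tool_pos: [0.4331, 0.0773, 0.1642]
tool_rot: [[0.002, 0.999, 0.037], [-0.0, 0.037, -0.999], [-1.0, 0.002, 0.0]]
wrist_force: [0.6, 0.5, 0.2]
finger_gap: 0.001
```

```bash
python3 - <<'E'
from h import *
s=sense();print(s['tool_pos'],s['wrist_force'],s['finger_gap'],s['joint_pos'].round(0))
b=snap('scene','sc5')
B=cv2.resize(np.ascontiguousarray(b['pixels'][150:350,130:350]),None,fx=2.8,fy=2.8,interpolation=2)
cv2.imwrite('pics/v5.png',B[:,:,::-1])
E
```

```text
[0.43309321 0.07728376 0.1642284 ] [0.59952019 0.53742887 0.21019356] 0.0011137101361177316 [  2.   8. -24.  58.  -0.  90.]
```

View pics/v5.png

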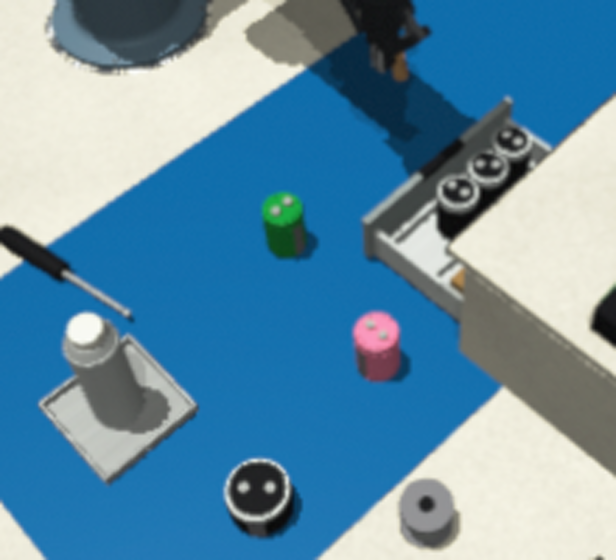

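The three caps stand in one row (457,190), (488,165), (513,140), and the spray is upright on the tray. Tilting 45° with shut fingers for the push.

Request:
servo_tool:
  rows:
    - {"slide":[30,2,0],"delta_rot":[0.005,-0.15,0],"hand":1}
    - {"slide":[50,3,0],"delta_rot":[0.011,-0.32,0],"hand":1}
    - {"slide":[57,3,0],"delta_rot":[0.017,-0.48,0],"hand":1}
    - {"slide":[57,3,0],"delta_rot":[0.023,-0.64,0],"hand":1}
    - {"slide":[57,3,0],"delta_rot":[0.028,-0.785,0],"hand":1}
    - {"slide":[57,3,-10],"delta_rot":[0.028,-0.785,0],"hand":1}
    - {"slide":[57,3,-50],"delta_rot":[0.028,-0.785,0],"hand":1}
    - {"slide":[57,3,-90],"delta_rot":[0.028,-0.785,0],"hand":1}
    - {"slide":[57,3,-118],"delta_rot":[0.028,-0.785,0],"hand":1}
    - {"slide":[57,3,-123],"delta_rot":[0.028,-0.785,0],"hand":1}
    - {"slide":[57,3,-123],"delta_rot":[0.028,-0.785,0],"hand":1}

```text
time: 23.0
tool_pos: [0.5711, 0.1028, 0.0959]
tool_rot: [[0.651, 0.759, 0.028], [0.011, 0.027, -1.0], [-0.759, 0.651, 0.009]]
wrist_force: [0.9, -0.2, -0.5]
finger_gap: 0.002
```

```bash
python3 - <<'E'
from h import *
s=sense();print(s['tool_pos'],s['wrist_force'],s['joint_pos'].round(0))
E
```

```text
[0.57114754 0.10277462 0.09593792] [ 0.94595076 -0.20114178 -0.50659373] [  6.   7. -58. -16.  -3.  93.]
```

The retracted pose was out of reach (joint 3 at its limit) and the tip is above the caps. Going straight up first, then looking.

Request:
servo_tool:
  rows:
    - {"slide":[81,22,70],"delta_rot":[0,0,0],"hand":1}
    - {"slide":[81,22,100],"delta_rot":[0,0,0],"hand":1}
    - {"slide":[81,22,130],"delta_rot":[0,0,0],"hand":1}

```text
time: 23.38
tool_pos: [0.6556, 0.1254, 0.2326]
tool_rot: [[0.658, 0.753, 0.028], [0.012, 0.027, -1.0], [-0.753, 0.658, 0.008]]
wrist_force: [0.6, 1.0, 0.3]
finger_gap: -0.002
```

```bash
python3 - <<'E'
from h import *
s=sense();print(s['tool_pos'],s['wrist_force'],s['joint_pos'].round(0))
a=snap('scene','sc6'); 
B=cv2.resize(np.ascontiguousarray(a['pixels'][150:290,230:370]),None,fx=4,fy=4,interpolation=2)
cv2.imwrite('pics/v6.png',B[:,:,::-1])
d=np.abs(a['pixels'].astype(int)-load('sc5')['pixels']).sum(2)>60
print(d[190:245,295:325].sum(1))
E
```

```text
[0.65559986 0.12542746 0.23256859] [0.62947674 1.00437514 0.32381794] [  7.   3. -36.  10.  -4.  94.]
[13 11  7  4  3  5 10 14 16 17 15 14 16 18 18 17  7  9  7  6  1  0  0  0
  0  0  0  0  0  0  0  0  0  0  0  0  0  0  0  0  0  0  0  0  0  0  0  0
  0  0  0  0  0  0  0]
```

View pics/v6.png

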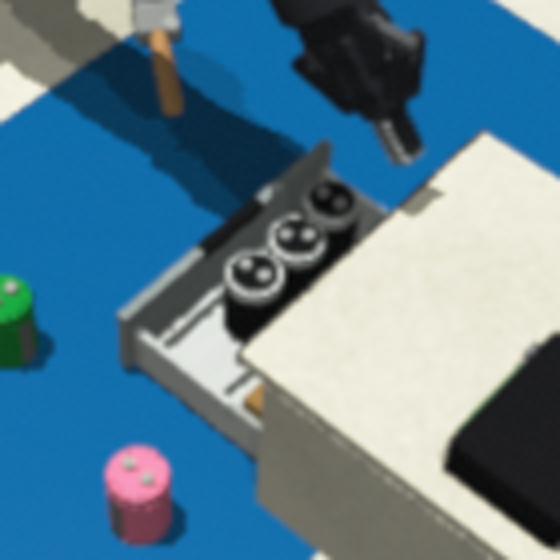

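Nothing moved: the three caps still stand at (253,275), (297,240) and (330,200). I'll push the first part with a vertical tool, then tilt farther out where the reach allows it.

Request:
servo_tool:
  rows:
    - {"slide":[-30,-7,5],"delta_rot":[-0.004,0.12,0],"hand":1}
    - {"slide":[-85,-20,5],"delta_rot":[-0.009,0.28,0],"hand":1}
    - {"slide":[-135,-32,5],"delta_rot":[-0.015,0.44,0],"hand":1}
    - {"slide":[-175,-41,5],"delta_rot":[-0.021,0.6,0],"hand":1}
    - {"slide":[-185,-43,5],"delta_rot":[-0.026,0.717,0],"hand":1}
    - {"slide":[-185,-43,5],"delta_rot":[-0.026,0.717,0],"hand":1}
    - {"slide":[-185,-43,5],"delta_rot":[-0.026,0.717,0],"hand":1}

```text
time: 24.3
tool_pos: [0.4671, 0.082, 0.2327]
tool_rot: [[-0.003, 0.999, 0.036], [-0.012, 0.036, -0.999], [-1.0, -0.003, 0.012]]
wrist_force: [-0.0, 0.5, 1.5]
finger_gap: -0.003
```

Request:
servo_tool:
  rows:
    - {"slide":[0,0,-45],"delta_rot":[0,0,0],"hand":1}
    - {"slide":[0,0,-95],"delta_rot":[0,0,0],"hand":1}
    - {"slide":[0,0,-145],"delta_rot":[0,0,0],"hand":1}
    - {"slide":[0,0,-180],"delta_rot":[0,0,0],"hand":1}
    - {"slide":[0,0,-190],"delta_rot":[0,0,0],"hand":1}
    - {"slide":[0,0,-190],"delta_rot":[0,0,0],"hand":1}
    - {"slide":[5,0,-190],"delta_rot":[0,0,0],"hand":1}
    - {"slide":[12,0,-190],"delta_rot":[0,0,0],"hand":1}
    - {"slide":[20,0,-190],"delta_rot":[0,0,0],"hand":1}
    - {"slide":[28,0,-190],"delta_rot":[0,0,0],"hand":1}
    - {"slide":[36,1,-190],"delta_rot":[0,0,0],"hand":1}
    - {"slide":[42,1,-190],"delta_rot":[0,0,0],"hand":1}

```text
time: 25.8
tool_pos: [0.5087, 0.0832, 0.0429]
tool_rot: [[-0.005, 0.999, 0.036], [-0.012, 0.036, -0.999], [-1.0, -0.006, 0.012]]
wrist_force: [-1.7, 1.0, 1.0]
finger_gap: -0.002
```

Request:
servo_tool:
  rows:
    - {"slide":[4,0,0],"delta_rot":[0,0,0],"hand":1}
    - {"slide":[9,0,0],"delta_rot":[0,0,0],"hand":1}
    - {"slide":[15,1,0],"delta_rot":[0,0,0],"hand":1}
    - {"slide":[22,1,0],"delta_rot":[0,0,0],"hand":1}
    - {"slide":[29,1,0],"delta_rot":[0,0,0],"hand":1}
    - {"slide":[36,1,0],"delta_rot":[0,0,0],"hand":1}
    - {"slide":[43,2,0],"delta_rot":[0,0,0],"hand":1}
    - {"slide":[50,2,0],"delta_rot":[0,0,0],"hand":1}
    - {"slide":[57,2,0],"delta_rot":[0,0,0],"hand":1}
    - {"slide":[63,2,0],"delta_rot":[0,0,0],"hand":1}
    - {"slide":[68,2,0],"delta_rot":[0,0,0],"hand":1}
    - {"slide":[71,3,0],"delta_rot":[0,0,0],"hand":1}

```text
time: 27.3
tool_pos: [0.5804, 0.0856, 0.0433]
tool_rot: [[-0.004, 0.999, 0.035], [-0.013, 0.035, -0.999], [-1.0, -0.004, 0.013]]
wrist_force: [-1.4, -2.3, 0.1]
finger_gap: -0.002
```

Request:
servo_tool:
  rows:
    - {"slide":[-6,0,0],"delta_rot":[0,0,0],"hand":1}
    - {"slide":[-12,0,0],"delta_rot":[0.005,-0.14,0],"hand":1}
    - {"slide":[-12,0,0],"delta_rot":[0.011,-0.3,0],"hand":1}
    - {"slide":[-12,0,0],"delta_rot":[0.016,-0.45,0],"hand":1}
    - {"slide":[-12,0,0],"delta_rot":[0.022,-0.61,0],"hand":1}
    - {"slide":[-12,0,0],"delta_rot":[0.022,-0.61,0],"hand":1}
    - {"slide":[-12,0,0],"delta_rot":[0.022,-0.61,0],"hand":1}

```text
time: 28.18
tool_pos: [0.5662, 0.086, 0.0427]
tool_rot: [[0.568, 0.822, 0.029], [0.008, 0.029, -1.0], [-0.823, 0.568, 0.01]]
wrist_force: [-0.6, -0.4, 0.3]
finger_gap: 0.002
```

```bash
python3 - <<'E'
from h import *
s=sense();print(s['tool_pos'],s['wrist_force'],s['joint_pos'].round(0))
E
```

```text
[0.56617083 0.08602935 0.04268943] [-0.58672963 -0.44307534  0.27504887] [  3.  13. -56. -14.  -1.  91.]
```

Request:
servo_tool:
  rows:
    - {"slide":[6,0,0],"delta_rot":[0,0,0],"hand":1}
    - {"slide":[11,0,0],"delta_rot":[0,0,0],"hand":1}
    - {"slide":[16,0,0],"delta_rot":[0,0,0],"hand":1}
    - {"slide":[22,1,0],"delta_rot":[0,0,0],"hand":1}
    - {"slide":[28,1,0],"delta_rot":[0.001,-0.03,0],"hand":1}
    - {"slide":[35,1,0],"delta_rot":[0.002,-0.06,0],"hand":1}
    - {"slide":[42,2,0],"delta_rot":[0.003,-0.09,0],"hand":1}
    - {"slide":[49,2,0],"delta_rot":[0.004,-0.12,0],"hand":1}
    - {"slide":[56,2,0],"delta_rot":[0.005,-0.15,0],"hand":1}
    - {"slide":[63,2,0],"delta_rot":[0.006,-0.17,0],"hand":1}
    - {"slide":[69,3,0],"delta_rot":[0.006,-0.17,0],"hand":1}
    - {"slide":[74,3,0],"delta_rot":[0.006,-0.17,0],"hand":1}

```text
time: 29.68
tool_pos: [0.6416, 0.0891, 0.0425]
tool_rot: [[0.699, 0.715, 0.027], [0.013, 0.026, -1.0], [-0.715, 0.699, 0.009]]
wrist_force: [-1.5, 0.7, -1.4]
finger_gap: 0.001
```

Request:
servo_tool:
  rows:
    - {"slide":[4,0,0],"delta_rot":[0,0,0],"hand":1}
    - {"slide":[8,0,0],"delta_rot":[0,0,0],"hand":1}
    - {"slide":[12,0,0],"delta_rot":[0,0,0],"hand":1}
    - {"slide":[15,0,0],"delta_rot":[0,0,0],"hand":1}
    - {"slide":[18,1,0],"delta_rot":[0,0,0],"hand":1}
    - {"slide":[20,1,0],"delta_rot":[0,0,0],"hand":1}

```text
time: 30.42
tool_pos: [0.6622, 0.0898, 0.0434]
tool_rot: [[0.701, 0.713, 0.027], [0.012, 0.025, -1.0], [-0.713, 0.701, 0.009]]
wrist_force: [-1.0, -1.2, 0.4]
finger_gap: 0.002
```

Request:
servo_tool:
  rows:
    - {"slide":[2,0,0],"delta_rot":[0,0,0],"hand":1}
    - {"slide":[4,0,0],"delta_rot":[0,0,0],"hand":1}

```text
time: 30.68
tool_pos: [0.6651, 0.0899, 0.043]
tool_rot: [[0.7, 0.714, 0.027], [0.013, 0.025, -1.0], [-0.714, 0.7, 0.009]]
wrist_force: [-13.6, -2.0, 11.2]
finger_gap: -0.001
```

Request:
servo_tool:
  rows:
    - {"slide":[2,0,0],"delta_rot":[0,0,0],"hand":1}
    - {"slide":[4,0,0],"delta_rot":[0,0,0],"hand":1}

```text
time: 30.92
tool_pos: [0.6686, 0.09, 0.0429]
tool_rot: [[0.699, 0.714, 0.027], [0.013, 0.026, -1.0], [-0.715, 0.699, 0.009]]
wrist_force: [-6.4, -0.9, 5.0]
finger_gap: -0.003
```

Request:
servo_tool:
  rows:
    - {"slide":[0.5,0,0],"delta_rot":[0,0,0],"hand":1}
    - {"slide":[1,0,0],"delta_rot":[0,0,0],"hand":1}

```text
time: 31.18
tool_pos: [0.6703, 0.0901, 0.0429]
tool_rot: [[0.7, 0.714, 0.027], [0.013, 0.026, -1.0], [-0.714, 0.7, 0.008]]
wrist_force: [-5.4, 0.1, 2.2]
finger_gap: 0.001
```

Request:
servo_tool:
  rows:
    - {"slide":[0.5,0,0],"delta_rot":[0,0,0],"hand":1}
    - {"slide":[1,0,0],"delta_rot":[0,0,0],"hand":1}

```text
time: 31.42
tool_pos: [0.6717, 0.0902, 0.043]
tool_rot: [[0.7, 0.714, 0.028], [0.013, 0.026, -1.0], [-0.714, 0.7, 0.008]]
wrist_force: [-3.9, -0.1, 0.3]
finger_gap: -0.002
```

Request:
servo_tool:
  rows:
    - {"slide":[0.5,0,0],"delta_rot":[0,0,0],"hand":1}
    - {"slide":[1,0,0],"delta_rot":[0,0,0],"hand":1}

```text
time: 31.68
tool_pos: [0.6729, 0.0902, 0.0431]
tool_rot: [[0.7, 0.713, 0.028], [0.013, 0.026, -1.0], [-0.714, 0.7, 0.008]]
wrist_force: [-2.9, -0.8, -0.6]
finger_gap: -0.003
```

Request:
servo_tool:
  rows:
    - {"slide":[1,0,0],"delta_rot":[0,0,0],"hand":1}
    - {"slide":[2,0,0],"delta_rot":[0,0,0],"hand":1}

```text
time: 31.92
tool_pos: [0.6753, 0.0901, 0.0435]
tool_rot: [[0.701, 0.713, 0.027], [0.013, 0.026, -1.0], [-0.713, 0.701, 0.008]]
wrist_force: [-2.9, 0.3, -0.7]
finger_gap: -0.002
```

Request:
servo_tool:
  rows:
    - {"slide":[1,0,0],"delta_rot":[0,0,0],"hand":1}
    - {"slide":[2,0,0],"delta_rot":[0,0,0],"hand":1}

```text
time: 32.17
tool_pos: [0.6757, 0.0901, 0.043]
tool_rot: [[0.7, 0.714, 0.028], [0.013, 0.026, -1.0], [-0.714, 0.7, 0.009]]
wrist_force: [-15.4, -0.0, 10.6]
finger_gap: -0.001
```

```bash
python3 - <<'E'
from h import *
a=snap('scene','sc7');b=snap('top','top7')
A=cv2.resize(np.ascontiguousarray(a['pixels'][150:290,230:370]),None,fx=3,fy=3,interpolation=2)
B=cv2.resize(np.ascontiguousarray(b['pixels'][110:250,180:300]),None,fx=3,fy=3,interpolation=2)
cv2.imwrite('pics/v7.png',np.hstack([A,B])[:,:,::-1])
E
```

```text
(no output)
```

View pics/v7.png

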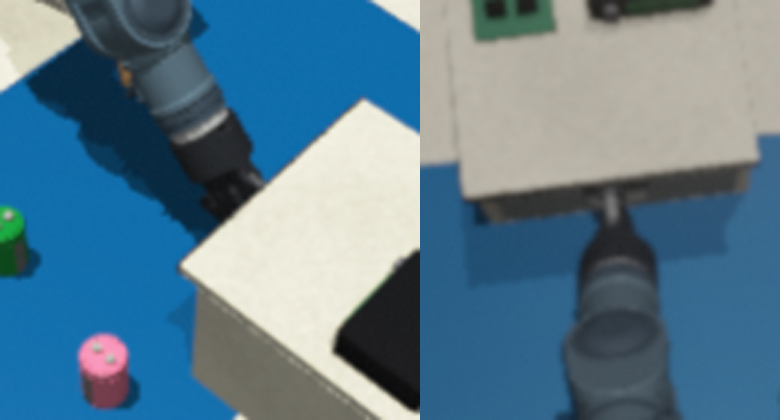

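The drawer front is tucked under the deck (right half, about (610,195)), and the force rose sharply at a firm stop. One more small firm push, then backing off.

Request:
servo_tool:
  rows:
    - {"slide":[1,0,0],"delta_rot":[0,0,0],"hand":1}
    - {"slide":[1,0,0],"delta_rot":[0,0,0],"hand":1}

```text
time: 32.52
tool_pos: [0.6758, 0.0902, 0.043]
tool_rot: [[0.699, 0.714, 0.028], [0.013, 0.026, -1.0], [-0.715, 0.699, 0.009]]
wrist_force: [-17.2, -0.5, 11.9]
finger_gap: -0.006
```

Request:
servo_tool:
  rows:
    - {"slide":[-6,0,0],"delta_rot":[0,0,0],"hand":1}
    - {"slide":[-20,-1,0],"delta_rot":[0,0,0],"hand":1}
    - {"slide":[-45,-2,0],"delta_rot":[0,0,0],"hand":1}
    - {"slide":[-75,-3,0],"delta_rot":[-0.005,0.15,0],"hand":1}
    - {"slide":[-105,-4,0],"delta_rot":[-0.011,0.32,0],"hand":1}
    - {"slide":[-135,-4,10],"delta_rot":[-0.017,0.48,0],"hand":1}
    - {"slide":[-165,-4,40],"delta_rot":[-0.023,0.64,0],"hand":1}
    - {"slide":[-190,-4,90],"delta_rot":[-0.027,0.775,0],"hand":1}
    - {"slide":[-200,-4,140],"delta_rot":[-0.027,0.775,0],"hand":1}
    - {"slide":[-210,-4,170],"delta_rot":[-0.027,0.775,0],"hand":1}
    - {"slide":[-210,-4,170],"delta_rot":[-0.027,0.775,0],"hand":1}

```text
time: 33.9
tool_pos: [0.4705, 0.0862, 0.2172]
tool_rot: [[0.01, 0.999, 0.035], [-0.011, 0.035, -0.999], [-1.0, 0.009, 0.011]]
wrist_force: [0.6, -0.0, 0.3]
finger_gap: -0.002
```

Request:
servo_tool:
  rows:
    - {"slide":[0,-60,0],"delta_rot":[0,0,0],"hand":1}
    - {"slide":[0,-120,0],"delta_rot":[0,0,0],"hand":1}
    - {"slide":[-20,-180,0],"delta_rot":[0,0,0],"hand":1}
    - {"slide":[-40,-240,0],"delta_rot":[0,0,0],"hand":1}
    - {"slide":[-60,-290,20],"delta_rot":[0,0,0],"hand":1}
    - {"slide":[-80,-340,20],"delta_rot":[0,0,0],"hand":1}
    - {"slide":[-100,-390,20],"delta_rot":[0,0,0],"hand":1}
    - {"slide":[-120,-440,20],"delta_rot":[0,0,0],"hand":1}
    - {"slide":[-120,-440,20],"delta_rot":[0,0,0],"hand":1}

```text
time: 35.02
tool_pos: [0.3463, -0.3569, 0.2316]
tool_rot: [[0.0, 1.0, 0.03], [-0.012, 0.03, -0.999], [-1.0, -0.0, 0.012]]
wrist_force: [-0.1, 0.2, -0.8]
finger_gap: -0.002
```

```bash
python3 - <<'E'
from h import *
s=sense();print(s['time'],s['tool_pos'],s['wrist_force'])
a=snap('scene','sc8');b=snap('top','top8')
A=cv2.resize(np.ascontiguousarray(a['pixels'][150:350,130:350]),None,fx=2,fy=2,interpolation=2)
B=cv2.resize(np.ascontiguousarray(b['pixels'][130:230,185:275]),None,fx=4,fy=4,interpolation=2)
cv2.imwrite('pics/v8.png',np.hstack([A,B])[:,:,::-1])
E
```

```text
35.025 [ 0.34625824 -0.35691448  0.23161842] [-0.05907406  0.21662203 -0.75911561]
```

View pics/v8.png

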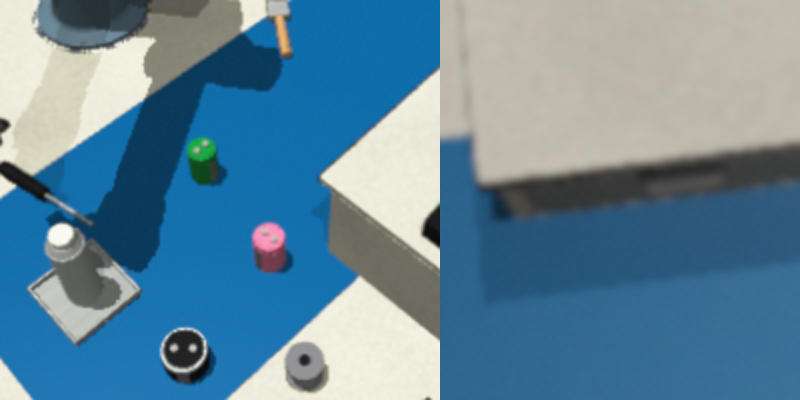

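```bash
python3 - <<'E'
from h import *
T=load('top8')
for n,U,V,z in(('front low L',510,217,.008),('front low R',799,187,.008),('deck low L',478,187,.165),('deck low R',799,147,.165)): print(n,onz(T,(U-440+.5)/4-.5+185,(V+.5)/4-.5+130,z).round(4))
E
```

```text
front low L [0.6746 0.2331 0.008 ]
front low R [ 0.678  -0.0027  0.008 ]
deck low L [0.6534 0.2295 0.165 ]
deck low R [ 0.6618 -0.001   0.165 ]
```

```bash
python3 - <<'E'
from h import *
T=load('top8')
for u in(215,235,255,268):
    print(u,[(v,*map(int,T['pixels'][v,u])) for v in range(168,186)])
R0=np.array([.7-.0,0,0])
# predicted lower edge of closed front (x=deck+25mm, z=.008) at those columns, and 6/12 mm out
for out in(0,.006,.012):
    print(out,[proj(T,[.6572+.025-out-.04*(y-.0876),y,.008])[0].round(1) for y in(.2,.15,.1,.05,.0)])
E
```

```text
215 [(168, 193, 188, 176), (169, 195, 189, 178), (170, 195, 189, 178), (171, 190, 184, 173), (172, 172, 167, 156), (173, 131, 127, 118), (174, 81, 78, 73), (175, 51, 51, 50), (176, 50, 51, 51), (177, 52, 53, 53), (178, 53, 54, 53), (179, 54, 54, 54), (180, 52, 55, 54), (181, 52, 55, 56), (182, 51, 61, 73), (183, 46, 73, 98), (184, 41, 81, 114), (185, 39, 84, 120)]
235 [(168, 193, 187, 176), (169, 182, 176, 165), (170, 149, 144, 134), (171, 98, 95, 89), (172, 58, 57, 54), (173, 44, 43, 43), (174, 43, 44, 45), (175, 50, 51, 50), (176, 56, 57, 57), (177, 57, 59, 58), (178, 56, 59, 60), (179, 57, 66, 72), (180, 60, 79, 97), (181, 52, 85, 114), (182, 46, 88, 121), (183, 42, 87, 122), (184, 43, 87, 122), (185, 43, 87, 123)]
255 [(168, 111, 108, 101), (169, 79, 76, 72), (170, 60, 59, 56), (171, 51, 51, 50), (172, 54, 55, 55), (173, 62, 63, 62), (174, 68, 68, 68), (175, 69, 69, 69), (176, 64, 66, 68), (177, 58, 70, 82), (178, 52, 78, 105), (179, 47, 86, 118), (180, 46, 88, 122), (181, 45, 88, 123), (182, 45, 88, 123), (183, 46, 89, 124), (184, 46, 89, 124), (185, 47, 90, 124)]
268 [(168, 68, 68, 66), (169, 61, 61, 60), (170, 60, 61, 61), (171, 60, 62, 62), (172, 60, 61, 61), (173, 58, 60, 60), (174, 61, 63, 65), (175, 60, 69, 77), (176, 58, 79, 98), (177, 53, 87, 115), (178, 50, 89, 123), (179, 49, 90, 124), (180, 48, 90, 124), (181, 49, 90, 124), (182, 48, 89, 124), (183, 47, 89, 124), (184, 47, 90, 124), (185, 46, 89, 124)]
0 [array([212.2, 182. ]), array([227.6, 180.1]), array([242.9, 178.1]), array([258.1, 176.1]), array([273.3, 174.2])]
0.006 [array([212.4, 183.8]), array([227.7, 181.8]), array([243. , 179.9]), array([258.3, 177.9]), array([273.5, 176. ])]
0.012 [array([212.5, 185.6]), array([227.8, 183.6]), array([243.1, 181.6]), array([258.4, 179.7]), array([273.7, 177.7])]
```

```bash
python3 - <<'E'
from h import *
A,B=load('top7'),load('top8')
for u in(210,220,260,268): print(u,A['pixels'][176:186,u,2].tolist(),B['pixels'][176:186,u,2].tolist())
finish_job()
E
```

```text
210 [51, 52, 49, 50, 49, 51, 63, 84, 105, 112] [54, 55, 54, 52, 51, 53, 66, 90, 110, 118]
220 [51, 50, 51, 50, 51, 59, 80, 102, 113, 116] [54, 53, 55, 54, 56, 63, 83, 107, 119, 121]
260 [72, 89, 107, 115, 117, 117, 118, 117, 118, 118] [75, 95, 113, 121, 123, 124, 124, 123, 124, 124]
268 [93, 109, 116, 118, 118, 118, 117, 118, 117, 118] [98, 115, 123, 124, 124, 124, 124, 124, 124, 124]
the job is handed in; nothing more can be done
```

The job is done and handed in. The spray can stands upright on the tray. Both mat capacitors were placed in the row track beside cap_c, about 48 mm apart. The drawer was then pushed home past its catch to a firm stop, all in about 35 s.

**Drawer:**
- The push force peaked as the catch began, fell over the hump, then rose to about 17 N at the stop.
- The front did not move when the arm backed off.
- The top view puts the front about 3 mm short of fully home. That is within my measuring error, so I relied on the force and the total travel of about 165 mm.

**Capacitors:** All three stood upright in one row before the push. cap_a and cap_b sit about 5 mm farther into the unit than cap_c, still within the track. They can't be seen with the drawer closed, so I could not check them afterwards.

**Other things:** In the last pictures the spray can stands on the tray and nothing has fallen. The pink and green look-alikes, fat_cap, spool, driver and brush look to be where they started. I did not check the circuit board in the last pictures.

**A slip:** My first tilted push pose was out of reach, so the gripper stopped just above the capacitors. The forces stayed around 1 N and a picture showed nothing had moved. I then pushed with the tool upright first and tilted it farther out.

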